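# Raise the lasting jack's toe rest and lay the last on it

### The arm

A 6-joint arm with a two-finger parallel gripper is mounted at the origin on a cart in front of the work surface, level with it; the furniture and walls round the work are solid. World frame = base frame: x ahead of the robot, y to its left, z up, the work surface at z = 0. Lengths are in m, angles in degrees, forces in N, time in s.
With the tool pointing down it reaches from about 0.375 to 0.75 m from the base axis. Payload 9 kg.
Tool frame: the origin (TCP) lies where the fingers leave the gripper's body, on its centre line; the fingertips stand 73 mm ahead of it and the grasp point (between the pads) lies 54 mm ahead of it (robot.tip_reach is the distance from the TCP to the fingertips, in m); z points along the fingers, y is the direction in which the jaws open and shut (so a half turn about z gives the same grasp; the last joint's range is limited). The gripper opens to 85 mm and grips with 20 to 120 N. Pads are 22 mm wide; open, the fingers measure 114 mm over their backs; the gripper's body (76 mm by 85 mm) begins 54 mm behind the grasp point. The pads swing forward as they close: fully open they stand 13 mm farther back than shut.
Start: joints at [-76.186, 5.964, 5.575, 89.605, 0, 77.527], TCP at [0.266, -0.538, 0.304] pointing down, gripper open.
Joint ranges: [-171.21, 171.21], [-48.23, 106.86], [-62.78, 66.21], [-105.2, 120.99], [-86.42, 89.51], [-180, 180]. Speed limits (degrees/s): [127.2, 127.2, 147.25, 180, 180, 180].

### API

Orientations are given as [roll, pitch, yaw] about the fixed x, y, z axes, in that order (R = Rz(yaw) Ry(pitch) Rx(roll)).
In Python, from plant import robot gives the robot as it stands. Calls block until the motion is done:
- robot.move_pose(position, orientation): joint-space move of the TCP to a pose.
- robot.line_to(position, vel=0.15, rotation=None, guard=None): straight line of the TCP; rotation=None keeps the orientation; vel is the mean speed in m/s. With guard (N) it stops when the force on the tool has changed by that much, and returns True; else False.
- robot.goto_joints(angles): joint-space move.
- robot.set_gripper(opening): finger opening in m; the grip force is fixed at half the most; returns when the fingers have stopped.
- robot.pause(seconds).
- robot.ik(position, orientation): joint angles nearest the present ones, or None.
- robot.observe(): the state.
- robot.grab_frame(name): name is "side" or "top" or "wrist"; returns the picture (480x640x3 uint8, blue, green, red); there is no depth.
- robot.get_calibration(name): a dict with "vertical_fov" (degrees; the focal length in pixels is half the picture's height over the tangent of half this angle, whatever the lens; pixels are square), "cx", "cy" (the principal point, pixels), "rvec" (rotation vector, rad) and "tvec" (3), from world to camera coordinates, as OpenCV has them. Camera axes: x right, y down, z forward; pixel columns grow to the right and rows downward; lengths in m; the calibration is good to about 2 mm. The wrist camera is an equidistant fisheye: a pixel r from the principal point sees the ray r / f radians off the axis. A picture is of the moment at which its call begins: read the wrist's pose just before it. get_calibration takes no time and is no camera call; for the wrist camera it gives the pose at the moment of the call.
A pose or a line that the arm cannot do raises robot.IKError and nothing moves.
- robot.job_done(): hands the job in, once; it reports no verdict.
The state is a dict: "time": time; "q": joint angles; "qvel": joint speeds; "joint_torque": joint torques, N m; "tool_pos": TCP position; "tcp_rot": TCP orientation; "ft_force": force on the tool from outside, world axes, zero at the start; "torque": the same for the moment, N m; "gripper_width": finger opening in m.
Only numpy, scipy, OpenCV 4.12 (cv2) and the standard library are available. Lean on these libraries where they do the work, as an engineer would, in place of code of your own. Each camera call takes 0.05 s, during which the arm holds its last target.

### The job

Set up the lasting jack for soling: push its toe rest up by the lip until the pawl catches the next notch, one up from where it stands and no higher, and let it settle there. Lay the wooden shoe last on the jack, sole up and level, with its cone in the heel saddle and its toe on the toe rest, and let go. Leave the hammer, the brush and the teal tin where they are.

Things in the scene. Friction and masses are not known exactly. Their poses are not given: they have to be found in the camera images.
- lasting_jack: dark cast-iron lasting jack, bolted down, 240 mm long, 92 mm wide, base 12 mm thick. Origin: on the bench below its middle; x to the back (away from the lip), y along the jack from toe rest to heel saddle, z up. The toe rest's square rod stands at y = -65 mm in a guide 36 mm wide, 85 mm high; the heel saddle's post at y = +56 mm.
- toe_rest (a joint): height (m) of the toe rest above its lowest position, 0 to 0.0645. It slides straight up (about 6 N) and sinks when let go until a tooth sits on the spring pawl at the rod's front: notches at 0, 0.020 (where it starts), 0.040 (the next, wanted) and 0.060, each reading 1 mm less at rest. The pawl snaps in about 4 mm above a notch: raise to 0.046 - 0.058, let it settle.
- toe_lip (a point): middle of the toe rest's rolled front lip: a round bar of 12 mm diameter, 50 mm long along jack y, 36 mm in front of the rod's axis, the space below it free; made to be pushed up from below with the fingers. Moves with the toe rest; axes as the jack's; 134 mm above the bench when toe_rest is 0.
- toe_pad (a point): middle of the toe rest's leather-faced top, a flat plate 68 mm (jack x) by 40 mm (jack y), 12 mm thick. Moves with the toe rest; 142 mm above the bench when toe_rest is 0, 182 mm in the wanted notch.
- saddle (a point): middle of the heel saddle's leather floor, 150 mm above the bench: 50 mm across (jack x) between two flared side lips that rise 14 mm, 34 mm long (jack y), open at both ends.
- last_waist (a point): the wooden shoe last (185 mm long, 62 mm high, 0.45 kg), standing loose on the bench, sole up. Point in its waist, half-way up. Axes: x heel to toe, y across, z up to the sole. The waist is 42 mm wide, its sides near upright in the upper 32 mm, from 15 mm heelward to 15 mm toeward: grasp there across y. Laid properly, this point is at jack (0, +10, 181) mm, its x along jack -y.
- last_cone (a point): point on the flat underside of the same last's cone (the ankle end, turned down), 46 mm heelward of the waist point and 31 mm below: it goes on the saddle's middle. The flat is 33 mm wide, from 16 mm heelward to 56 mm toeward of this point. The toe's underside, flat 96 to 136 mm toeward, is 32 mm above the cone's plane; the toe's tip is 156 mm toeward.
- shoe_hammer: shoemaker's hammer, 190 mm long, lying on the bench; leave it.
- shoe_brush: wooden shoe brush with pale bristles, 146 x 70 x 36 mm, lying on the bench; leave it.
- teal_tin: round teal tin, 61 mm across and 58 mm high, standing on the bench; leave it.

How it is judged:
By the outcome, as a careful person would: the job done as asked, in the order asked, and still so for the second after the job is handed in, with the robot touching nothing.
It also fails if it takes over 56 s, if anything falls off the work surface, if the arm or the gripper's body presses on something with over 40 N, if the wrist force passes 120 N, or if a joint passes its speed limit or range.

## Working session

There is one attempt and no reset: what is moved stays moved. The work goes in short steps, each a Python script; the robot and the scene stay as the last script left them, time stands still between calls to the robot, and variables do not carry over. Pictures are saved under pics/ and viewed, and the job is handed in when it is done.

```bash
ls; mkdir -p pics
python3 - <<'E'
from plant import robot
import cv2
for n in ("side","top","wrist"):
    c=robot.get_calibration(n); print(n,c)
    cv2.imwrite(f"pics/{n}0.png",robot.grab_frame(n))
o=robot.observe();print(o)
E
```

```text
pics
side {'vertical_fov': 53.883277450447466, 'cx': 325.4944990880152, 'cy': 228.40192075294942, 'rvec': array([ 0.5794018 , -2.32789904,  1.62456894]), 'tvec': array([0.46237881, 0.22365986, 0.93510965])}
top {'vertical_fov': 51.81176244160057, 'cx': 324.64918948770077, 'cy': 243.18944876606417, 'rvec': array([ 2.15222317, -2.21626579,  0.05895339]), 'tvec': array([0.02057471, 0.54321825, 0.97835108])}
wrist {'vertical_fov': 65.70646984690485, 'cx': 318.9390032034358, 'cy': 233.33227319178462, 'rvec': array([-2.44035795,  1.5165056 ,  0.23449284]), 'tvec': array([-0.59975923, -0.03842985,  0.37952901])}
{'time': 0.15, 'q': array([-7.61867957e+01,  5.99277733e+00,  5.53797938e+00,  8.96056882e+01,
       -2.51118338e-04,  7.75258754e+01]), 'qvel': array([ 0.01566138, -0.1182787 ,  0.11073581, -0.07389507,  0.00634511,
       -0.13114138]), 'joint_torque': array([ 3.84156199e-03, -5.57357168e+01,  5.04005742e+01,  1.25343425e-02,
       -2.79605174e-04,  3.62030039e-05]), 'tool_pos': array([ 0.26567847, -0.5377674 ,  0.30328688]), 'tcp_rot': array([-1.79940887e+02, -1.28197386e-02,  2.62873225e+01]), 'ft_force': array([-0.18429624,  0.37955798,  0.38280385]), 'torque': array([-0.01761801, -0.04611936,  0.06512383]), 'gripper_width': 0.08528313936000398}
```

View pics/side0.png

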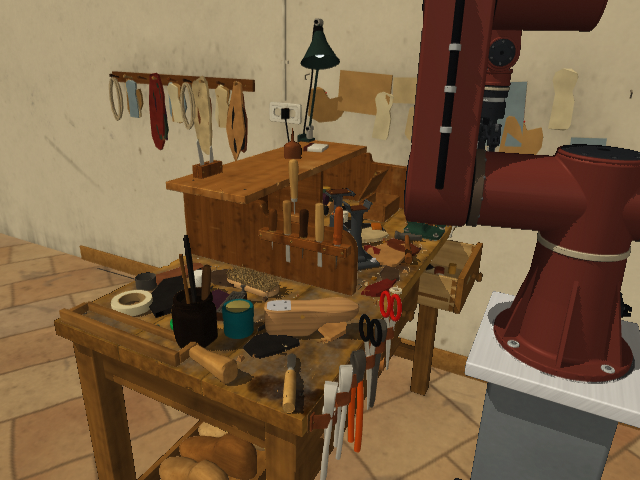

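View pics/top0.png

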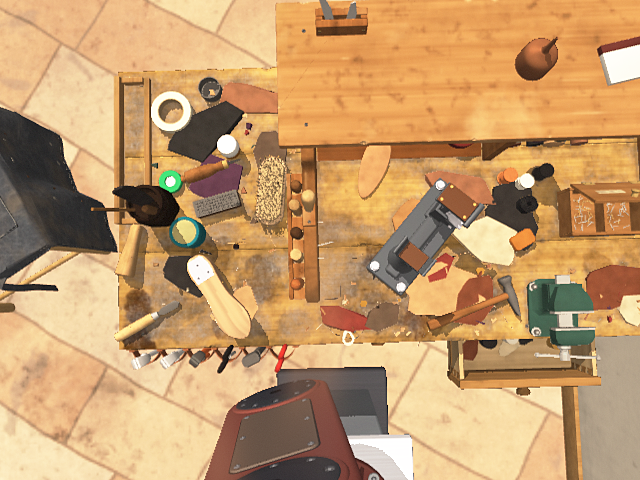

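View pics/wrist0.png

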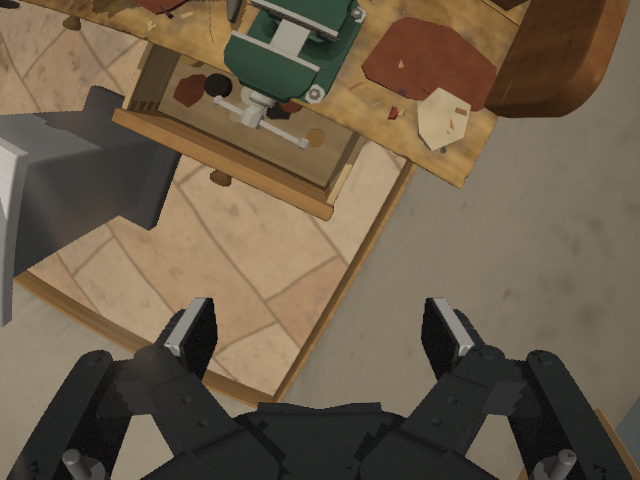

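The top view shows the jack around (420,240), the last around (220,295), the tin at (187,232), the brush at (270,190) and the hammer at (480,310). Next I'll zoom in.

```bash
cat > h.py <<'E'
import numpy as np, cv2
from plant import robot
def cam(n):
    c=robot.get_calibration(n); R=cv2.Rodrigues(np.array(c['rvec']))[0]; t=np.array(c['tvec']); f=240/np.tan(np.radians(c['vertical_fov']/2))
    return c,R,t,f
def ray(n,px,C=None):
    c,R,t,f=C or cam(n)
    u=np.array([px[0]-c['cx'],px[1]-c['cy']])
    if n=='wrist':
        r=np.linalg.norm(u)+1e-9;th=r/f; d=np.array([*(u/r*np.sin(th)),np.cos(th)])
    else: d=np.array([u[0]/f,u[1]/f,1]); 
    d/=np.linalg.norm(d)
    return -R.T@t, R.T@d
def onz(n,px,z,C=None):
    o,d=ray(n,px,C); return o+d*(z-o[2])/d[2]
def proj(n,P,C=None):
    c,R,t,f=C or cam(n); p=R@np.array(P)+t
    if n=='wrist':
        r=np.hypot(p[0],p[1])+1e-9; th=np.arctan2(r,p[2]); return np.array([c['cx']+f*th*p[0]/r,c['cy']+f*th*p[1]/r])
    return np.array([c['cx']+f*p[0]/p[2],c['cy']+f*p[1]/p[2]])
def zoom(img,x0,y0,x1,y1,k,name):
    cv2.imwrite(name,cv2.resize(img[y0:y1,x0:x1],None,fx=k,fy=k,interpolation=cv2.INTER_CUBIC))
E
python3 - <<'E'
from h import *
im=cv2.imread('pics/top0.png')
zoom(im,340,160,520,310,4.4,'pics/j0.png'); zoom(im,150,220,290,350,4.5,'pics/l0.png')
for n,p,z in [('jackbolt LL',(375,266),.012),('bolt2',(402,289),.012),('bolt3',(439,184),.012),('saddlepad',(458,200),.15),('toepad',(413,256),.162),('lastheel',(200,265),.06),('shelf corner',(277,145),.2),('rackedge',(305,300),.1),('tin',(187,232),.058)]: print(n,onz('top',p,z).round(3))
print(-cam('top')[1].T@cam('top')[2],-cam('side')[1].T@cam('side')[2])
E
```

```text
jackbolt LL [ 0.495 -0.096  0.012]
bolt2 [ 0.447 -0.148  0.012]
bolt3 [ 0.658 -0.232  0.012]
saddlepad [ 0.604 -0.232  0.15 ]
toepad [ 0.508 -0.147  0.162]
lastheel [0.506 0.246 0.06 ]
shelf corner [0.698 0.078 0.2  ]
rackedge [0.435 0.043 0.1  ]
tin [0.571 0.271 0.058]
[ 0.48022775 -0.00397091  1.0109628 ] [0.06430758 0.92647837 0.52511934]
```

View pics/j0.png

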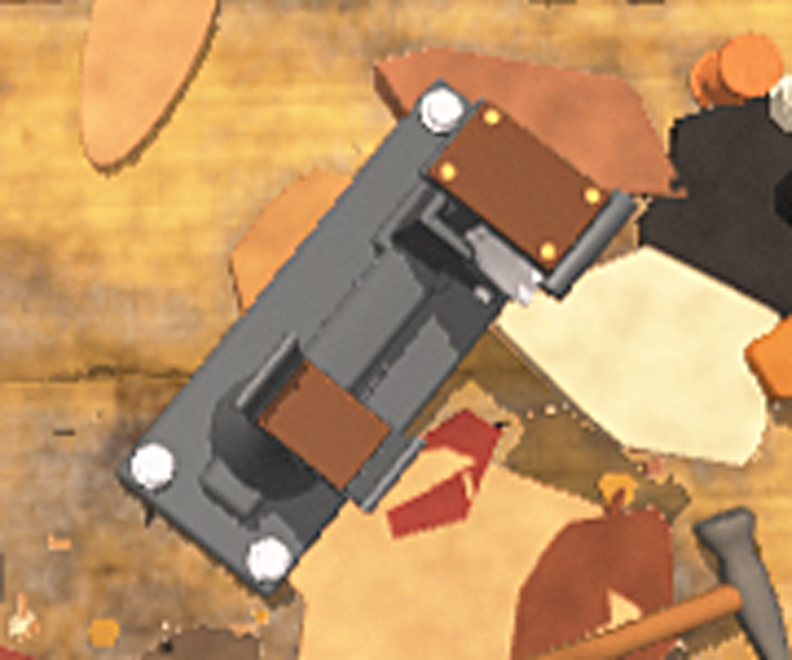

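View pics/l0.png

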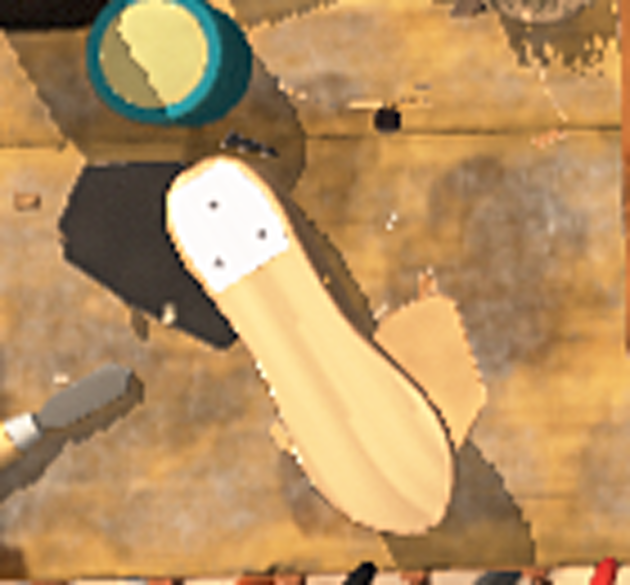

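```bash
cat >> h.py <<'E'
def z2p(u,x0,y0,k): return ((u[0]+.5)/k-.5+x0,(u[1]+.5)/k-.5+y0)
E
python3 - <<'E'
from h import *
P=lambda u,z: onz('top',z2p(u,340,160,4.4),z)
t=np.mean([P(u,.161) for u in [(491,117),(447,171),(592,196),(547,251)]],0)
s=np.mean([P(u,.150) for u in [(305,360),(257,420),(347,490),(390,430)]],0)
lip=P((592,245),.158)
b=[P(u,.016) for u in [(440,107),(152,465),(268,558)]]
print(t,s,lip,np.linalg.norm(t-s)); 
d=s-t; print('yaw from pads (jack y dir)',np.degrees(np.arctan2(d[1],d[0])))
print(b, np.linalg.norm(b[0]-b[1]),np.linalg.norm(b[2]-b[1])); e=b[1]-b[0]; print(np.degrees(np.arctan2(e[1],e[0])),'mid',(b[0]+b[2])/2)
d=(lip-t); print('x dir', np.degrees(np.arctan2(-d[1],-d[0])))
for z in (.05,.08,.1,.12): print(z,P((520,295),z).round(3))
# IK test
ydir=np.radians(np.degrees(np.arctan2((s-t)[1],(s-t)[0])))
xd=ydir-np.pi/2
print('jack yaw',np.degrees(xd))
from scipy.spatial.transform import Rotation as Ro
def ori(ang_down,yawdir,flip):
    z=np.array([np.cos(yawdir)*np.cos(ang_down),np.sin(yawdir)*np.cos(ang_down),-np.sin(ang_down)])
    y=np.array([-np.sin(yawdir),np.cos(yawdir),0])*flip
    x=np.cross(y,z); return Ro.from_matrix(np.c_[x,y,z]).as_euler('xyz',degrees=True),z
for dw in (0,15,30,45):
  for dy in (-40,-20,0,20):
    for fl in (1,-1):
      o,z=ori(np.radians(dw),xd+np.radians(dy),fl)
      tip=np.array([lip[0],lip[1],.125]); q=robot.ik(tip-z*.065,o)
      print(dw,dy,fl,(tip-z*.065).round(3),None if q is None else np.round(q))
E
```

```text
[ 0.60001675 -0.22838294  0.161     ] [ 0.50789617 -0.15022015  0.15      ] [ 0.5752931 -0.256598   0.158    ] 0.12131208680480238
yaw from pads (jack y dir) 139.68594382749674
[array([ 0.65713698, -0.23191727,  0.016     ]), array([ 0.49622108, -0.09352768,  0.016     ]), array([ 0.4523985 , -0.14477396,  0.016     ])] 0.21223950928383656 0.06742847780653133
139.30407765536157 mid [ 0.55476774 -0.18834561  0.016     ]
x dir 48.773308562133735
0.05 [ 0.566 -0.256  0.05 ]
0.08 [ 0.563 -0.248  0.08 ]
0.1 [ 0.562 -0.243  0.1  ]
0.12 [ 0.56  -0.237  0.12 ]
jack yaw 49.68594382749674
0 -40 1 [ 0.511 -0.268  0.125] None
0 -40 -1 [ 0.511 -0.268  0.125] None
0 -20 1 [ 0.519 -0.289  0.125] None
0 -20 -1 [ 0.519 -0.289  0.125] None
0 0 1 [ 0.533 -0.306  0.125] None
0 0 -1 [ 0.533 -0.306  0.125] None
0 20 1 [ 0.553 -0.318  0.125] None
0 20 -1 [ 0.553 -0.318  0.125] None
15 -40 1 [ 0.513 -0.267  0.142] None
15 -40 -1 [ 0.513 -0.267  0.142] None
15 -20 1 [ 0.521 -0.288  0.142] [ -65.   12.  -24.   71.   74. -108.]
15 -20 -1 [ 0.521 -0.288  0.142] [-65.  12. -24.  71.  74.  72.]
15 0 1 [ 0.535 -0.
[... 659 characters left out ...]
6 -0.309  0.158] [-56.  48.  27. 115.  44.  35.]
45 -40 1 [ 0.53  -0.264  0.171] [-54. -24. -44.  47.  39. -55.]
45 -40 -1 [ 0.53  -0.264  0.171] [-54. -24. -44.  47.  39. 125.]
45 -20 1 [ 0.535 -0.279  0.171] [-57.  -3. -25.  65.  45. -85.]
45 -20 -1 [ 0.535 -0.279  0.171] [-57.  -3. -25.  65.  45.  95.]
45 0 1 [ 0.546 -0.292  0.171] [ -56.   17.   -4.   84.   43. -111.]
45 0 -1 [ 0.546 -0.292  0.171] [-56.  17.  -4.  84.  43.  69.]
45 20 1 [ 0.559 -0.3    0.171] [ -53.   34.   17.  101.   36. -132.]
45 20 -1 [ 0.559 -0.3    0.171] [-53.  34.  17. 101.  36.  48.]<sys>:0: UserWarning: Gimbal lock detected. Setting third angle to zero since it is not possible to uniquely determine all angles.
```

Run:
```python
from h import *
C=cam('wrist'); print('campos',-C[1].T@C[2], 'axis',C[1][2])
o=robot.observe(); print(o['tool_pos'])
im=cv2.imread('pics/top0.png'); zoom(im,420,150,640,360,3.4,'pics/v0.png')
im=cv2.imread('pics/wrist0.png'); zoom(im,200,0,400,140,4,'pics/v1.png')
im=cv2.imread('pics/side0.png'); zoom(im,300,130,480,300,4,'pics/v2.png')
```

```text
campos [ 0.33517877 -0.50373353  0.37315164] axis [-0.27004921 -0.13271699 -0.95365592]
[ 0.26567847 -0.5377674   0.30328688]
```

View pics/v0.png

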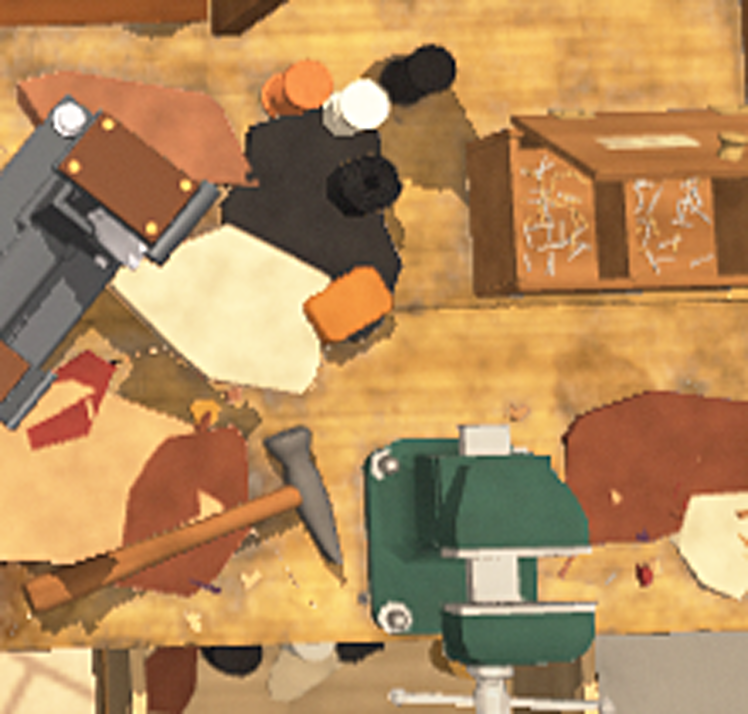

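View pics/v2.png

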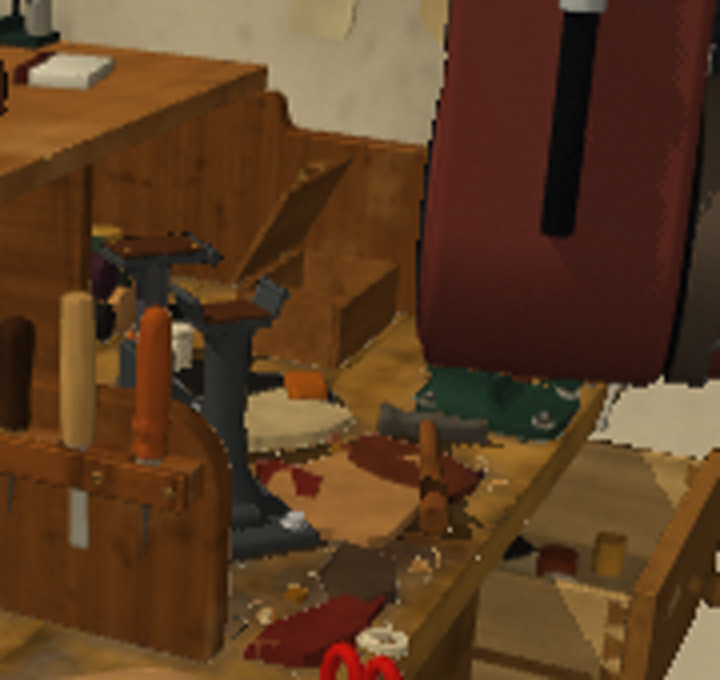

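Run:
```python
from h import *
def tri(a,b):
    (o1,d1),(o2,d2)=a,b
    A=np.c_[d1,-d2]; s=np.linalg.lstsq(A,o2-o1,rcond=None)[0]; return (o1+d1*s[0]),(o2+d2*s[1])
print(tri(ray('top',(550.3,328.9)),ray('wrist',(234,38))))
print(tri(ray('top',(550,312)),ray('wrist',(246,3))))
```

```text
(array([ 0.36711367, -0.41227855,  0.07591124]), array([ 0.36724104, -0.41231771,  0.07591294]))
(array([ 0.39901891, -0.41055385,  0.08270651]), array([ 0.39672657, -0.40965326,  0.08251259]))
```

View pics/v1.png

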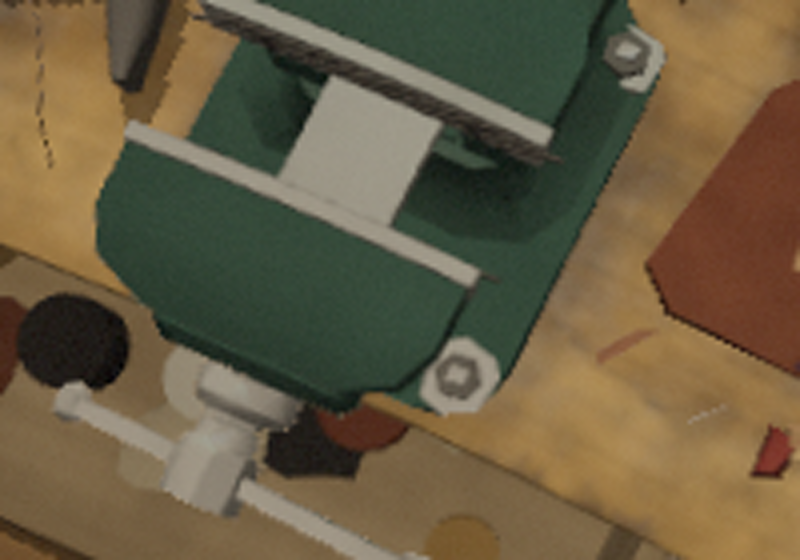

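```bash
cat >> h.py <<'E'
from scipy.spatial.transform import Rotation as Ro
JC=np.array([.5505,-.1864]); JY=np.radians(49.6)
def jack(x,y,z): 
    c,s=np.cos(JY),np.sin(JY); return np.array([JC[0]+c*x-s*y,JC[1]+s*x+c*y,z])
def ori(down,yaw,flip=-1):
    a,b=np.radians(down),np.radians(yaw)
    z=np.array([np.cos(b)*np.cos(a),np.sin(b)*np.cos(a),-np.sin(a)])
    y=np.array([-np.sin(b),np.cos(b),0])*flip
    x=np.cross(y,z); return Ro.from_matrix(np.c_[x,y,z]).as_euler('xyz',degrees=True),z,x
E
python3 - <<'E'
from h import *
o,z,x=ori(30,49.6)
tip=jack(-30,-65,0)*0+jack(-.03,-.065,.118)
p=tip-z*(.073+.10)
print(p, robot.ik(p,o))
robot.move_pose(p,o); robot.set_gripper(0.0)
s=robot.observe(); print(s['time'],s['tool_pos'],s['tcp_rot'],o,s['gripper_width'],s['ft_force'])
cv2.imwrite('pics/w1.png',robot.grab_frame('wrist'))
print(proj('wrist',jack(-.036,-.065,.153)),proj('wrist',tip),proj('wrist',p+z*.073),proj('wrist',jack(0,-.065,.161)))
E
```

```text
[ 0.48345352 -0.36546944  0.2045    ] [-67.56197722  30.36132132   8.96093856 106.93283977  50.40058085
  44.25964215]
2.175 [ 0.48345316 -0.36545886  0.20447456] [-179.99730143  -59.99887362   49.60075366] [-180.   -60.    49.6] 0.00018881724537924167 [-0.45779945 -0.08788662  0.74333476]
[318.24456044 202.07098522] [318.32089625 233.73445466] [317.9959779  303.50838438] [318.29775494 156.59509521]
```

View pics/w1.png

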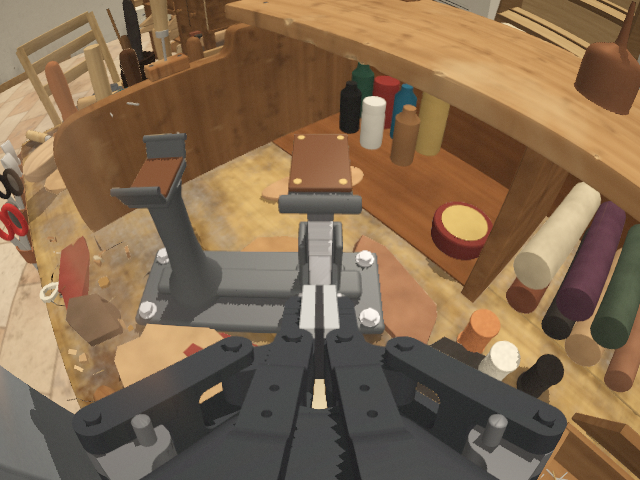

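Run:
```python
from h import *
o,z,x=ori(30,49.6)
tip=jack(-.0335,-.066,.124); p=tip-z*.073
h=robot.line_to(p,vel=.12,guard=8); s=robot.observe(); print(h,s['tool_pos']-p,s['ft_force'],s['time'])
cv2.imwrite('pics/w2.png',robot.grab_frame('wrist'))
if not h:
    h=robot.line_to(p+[0,0,.02],vel=.04,guard=3.5); s=robot.observe(); print(h,s['tool_pos']-p,s['ft_force'],s['time'])
    cv2.imwrite('pics/w3.png',robot.grab_frame('wrist'))
```

```text
False [-0.00010744 -0.0004372   0.00035045] [ 0.25614758 -0.13593769  0.63162943] 3.1583
True [-0.00039328 -0.0002927   0.00841376] [ 0.98773513 -1.56645139 -2.86668586] 3.5417
```

View pics/w3.png

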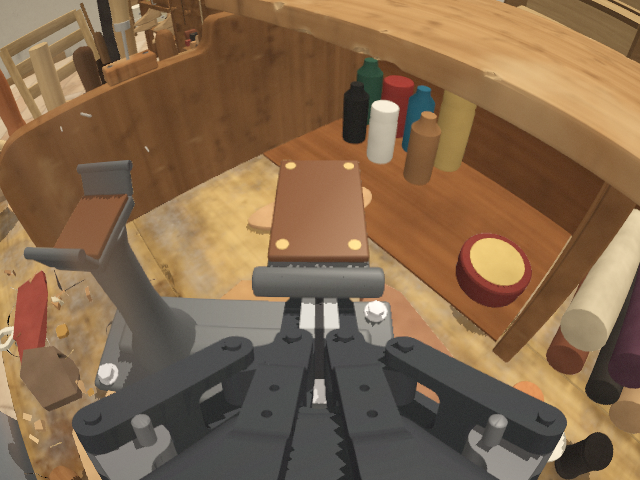

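Contact came where predicted, with the fingers centred under the lip. Now raising it about 32 mm to a reading of about 0.051.

Run:
```python
from h import *
p0=robot.observe()['tool_pos']
robot.line_to(p0+[0,0,.032],vel=.06); s=robot.observe(); print(s['tool_pos']-p0,s['ft_force'],s['time'])
cv2.imwrite('pics/t4.png',robot.grab_frame('top')); cv2.imwrite('pics/w4.png',robot.grab_frame('wrist'))
print('pad expected @.051',proj('wrist',jack(0,-.065,.193)),'corner lip side', proj('wrist',jack(-.034,-.065,.193)))
for k in range(8):
    robot.line_to(p0+[0,0,.032-.003*(k+1)],vel=.05); s=robot.observe(); print((s['tool_pos']-p0)[2].round(4),s['ft_force'].round(2),s['time'])
    
cv2.imwrite('pics/w5.png',robot.grab_frame('wrist'))
for zz in (.161,.181,.201): print(zz,proj('wrist',jack(0,-.065,zz)),proj('wrist',jack(-.036,-.065,zz-.002)),proj('top',jack(0,-.065,zz)))
```

```text
[4.89171371e-06 4.38549579e-05 3.21693322e-02] [-2.95165454 -0.95772905 -4.00733098] 4.2833
pad expected @.051 [316.36660949 199.77578112] corner lip side [315.9682672 261.8516596]
0.0285 [-0.45 -1.28 -5.6 ] 4.6333
0.0257 [ 0.35 -2.02 -6.07] 4.8833
0.0227 [ 1.17 -0.85 -4.99] 5.1333
0.02 [ 1.33 -0.38 -4.33] 5.3833
0.0171 [-0.45  0.13  0.23] 5.6333
0.0139 [ 0.34 -0.18 -0.27] 5.8833
0.0108 [ 0.71  0.12 -0.23] 6.1333
0.0078 [ 0.74 -0.15 -0.3 ] 6.3833
0.161 [316.56097692 212.9842588 ] [316.22938099 281.78346074] [457.69683647 201.36509066]
0.181 [316.21694225 178.22172566] [315.75010855 248.58076064] [460.75654015 199.61330647]
0.201 [315.8281268  137.27654657] [315.16863387 206.49255234] [463.96629298 197.77561405]
```

View pics/w5.png

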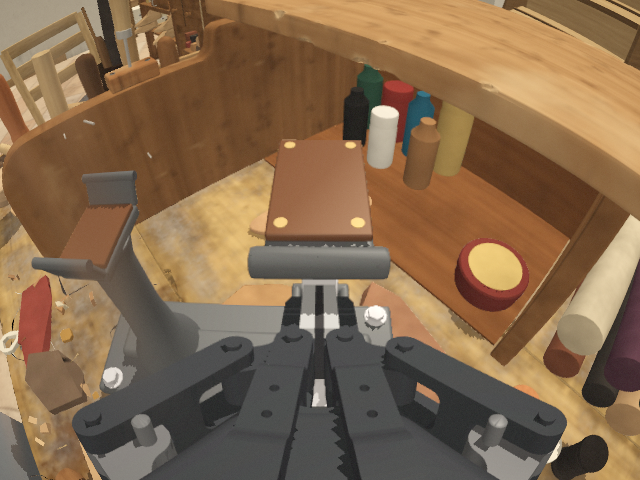

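Run:
```python
from h import *
o,z,x=ori(30,49.6)
p=robot.observe()['tool_pos']
robot.line_to(p-[0,0,.004],vel=.1)
robot.line_to(p-z*.12,vel=.25)
robot.set_gripper(.085)
t=cv2.imread  # noqa
cv2.imwrite('pics/t6.png',robot.grab_frame('top')); cv2.imwrite('pics/w6.png',robot.grab_frame('wrist'))
for zz in (.161,.181,.201): print(zz,proj('wrist',jack(0,-.065,zz)),proj('wrist',jack(-.036,-.065,zz-.008)),proj('top',jack(0,-.065,zz)))
L=lambda u,zz: onz('top',z2p(u,150,220,4.5),zz)
print('heel,toe,waist',L((212,160),.06),L((415,533),.055),L((305,340),.06),[np.linalg.norm(L((212,160),.06)-L((415,533),.055))])
for yaw in (-151.4,28.6): print(robot.ik([.455,.225,.28],[180,0,yaw]))
for yaw in (-40.4,139.6): print(robot.ik([*jack(0,.01,.3)],[180,0,yaw]))
print(robot.observe()['time'])
```

```text
0.161 [317.65721244 173.90617318] [317.59949998 214.48509178] [457.69683647 201.36509066]
0.181 [317.52933952 152.48595515] [317.4514225  193.21199773] [460.75654015 199.61330647]
0.201 [317.39258384 129.18411962] [317.28990315 169.56124207] [463.96629298 197.77561405]
heel,toe,waist [0.52502836 0.25184882 0.06      ] [0.36359374 0.16843354 0.055     ] [0.447015   0.21303767 0.06      ] [np.float64(0.18178075575683655)]
[ 11.51992361 -10.45681578 -12.94080411  87.51601167   0.
 -17.08007639]
[ 11.51992361 -10.45681578 -12.94080411  87.51601167   0.
 162.91992361]
[-3.14330890e+01  9.93764573e-01  1.09332595e-02  8.90171687e+01
  0.00000000e+00 -1.71033089e+02]
[-3.14330890e+01  9.93764573e-01  1.09332595e-02  8.90171687e+01
  0.00000000e+00  8.96691097e+00]
8.2083
```

View pics/w6.png

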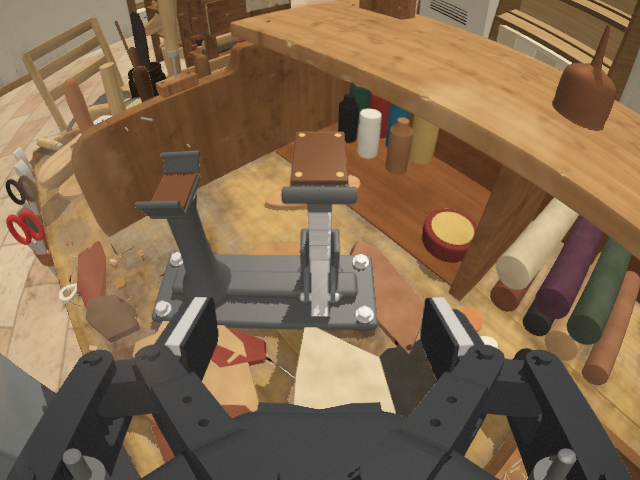

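View pics/t6.png

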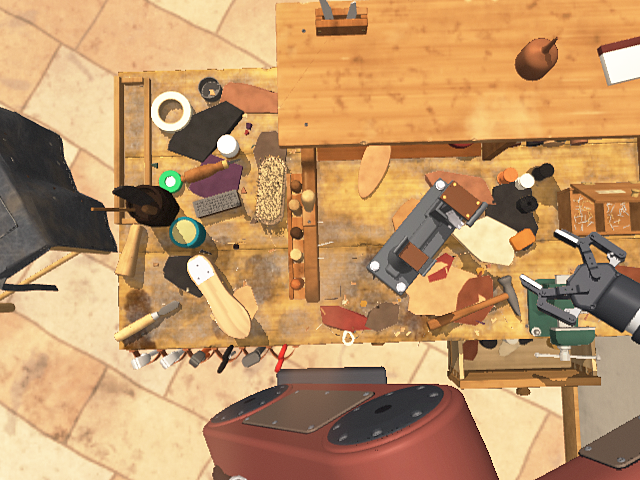

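The toe rest is in the wanted notch: the lip is at row 194 against 193 predicted for 0.039, and top-view pad is about (461,199). Next I'll move over the last.

Run:
```python
from h import *
p=robot.observe()['tool_pos']
robot.line_to([p[0]-.02,p[1]+.03,.38],vel=.25)
robot.move_pose([.458,.217,.26],[180,0,-152.5])
s=robot.observe(); print(s['time'],s['tool_pos'],s['tcp_rot'])
cal=robot.get_calibration('wrist'); im=robot.grab_frame('wrist'); cv2.imwrite('pics/w7.png',im)
print(proj('wrist',[.458,.217,.06]))
```

```text
Traceback (most recent call last):
plant.IKError: the arm cannot follow that straight line within its joint ranges
```

Run:
```python
from h import *
print(robot.observe()['tool_pos'])
robot.move_pose([.43,-.36,.38],[180,0,-20])
robot.move_pose([.458,.217,.26],[180,0,-152.5])
s=robot.observe(); print(s['time'],s['tool_pos'],s['tcp_rot'])
im=robot.grab_frame('wrist'); cv2.imwrite('pics/w7.png',im)
print(proj('wrist',[.458,.217,.06]))
```

```text
[ 0.47018359 -0.38215171  0.23599956]
12.2333 [0.4582831  0.21662891 0.26009133] [-1.79991742e+02  6.47434149e-03 -1.52573491e+02]
[320.00967287 222.38970907]
```

View pics/w7.png

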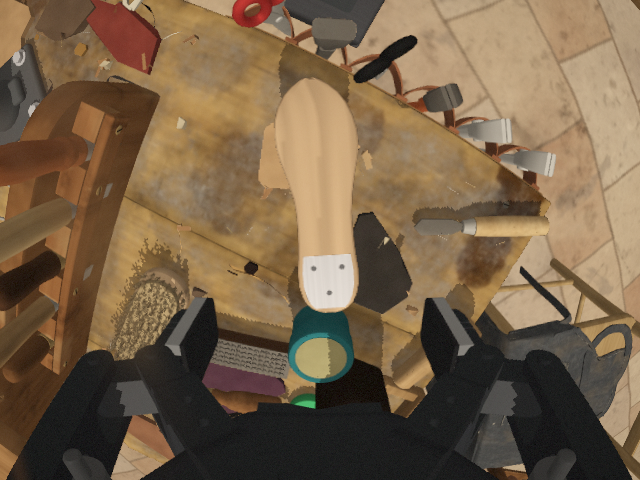

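Run:
```python
from h import *
im=cv2.imread('pics/w7.png'); zoom(im,260,70,370,320,2.4,'pics/w7z.png')
hsv=cv2.cvtColor(im,cv2.COLOR_BGR2HSV)
print([hsv[r,c].tolist() for r,c in [(100,310),(150,320),(200,325),(220,325),(240,325),(280,325),(220,290),(220,375),(180,280)]])
m=(((hsv[...,2]>150)&(hsv[...,1]<125))).astype(np.uint8)
m[:, :270]=0; m[:,365:]=0; m[:70]=0;m[313:]=0
m=cv2.morphologyEx(m,cv2.MORPH_OPEN,np.ones((3,3))); n,l,st,ce=cv2.connectedComponentsWithStats(m); k=1+np.argmax(st[1:,4]); m=(l==k)
C=cam('wrist'); mids=[]
for r in range(80,312,8):
    c=np.where(m[r])[0]
    if len(c)==0: continue
    a,b=onz('wrist',(c[0]-.5,r),.06,C),onz('wrist',(c[-1]+.5,r),.06,C); mid=(a+b)/2
    print(r,c[0],c[-1],mid.round(4)[:2],round(np.linalg.norm(a-b)*1e3,1)); mids.append(mid)
cv2.imwrite('pics/m7.png',m.astype(np.uint8)*255)
```

```text
[[16, 100, 204], [17, 101, 204], [16, 100, 197], [17, 102, 198], [17, 102, 200], [17, 19, 220], [18, 131, 164], [16, 64, 60], [16, 114, 192]]
80 270 319 [0.3725 0.1521] 35.7
88 270 332 [0.3756 0.1589] 45.0
96 270 340 [0.3795 0.1641] 50.7
104 270 346 [0.3836 0.1686] 55.1
112 270 350 [0.3881 0.1726] 58.1
120 270 353 [0.3928 0.1762] 60.3
128 270 355 [0.3977 0.1795] 61.9
136 270 357 [0.4025 0.1828] 63.5
144 270 357 [0.4077 0.1855] 63.7
152 270 357 [0.4129 0.1882] 63.9
160 270 364 [0.4169 0.1932] 69.3
168 270 364 [0.4222 0.1959] 69.6
176 270 364 [0.4275 0.1986] 69.9
184 270 364 [0.4328 0.2014] 70.2
192 291 351 [0.4369 0.2069] 45.1
200 289 351 [0.4426 0.209 ] 46.9
208 295 353 [0.4467 0.2145] 44.1
216 297 356 [0.4513 0.219 ] 45.2
224 297 351 [0.4577 0.2203] 41.6
232 298 352 [0.463  0.2239] 41.9
240 298 352 [0.4687 0.2269] 42.2
248 299 353 [0.4741 0.2306] 42.5
256 299 355 [0.4796 0.2344] 44.4
264 298 356 [0.4855 0.2375] 46.3
272 298 357 [0.4914 0.2411] 47.5
280 299 357 [0.4974 0.2447] 47.2
288 300 356 [0.5037 0.2481] 46.0
296 303 354 [0.5099 0.2518] 42.3
304 307 349 [0.5166 0.2549] 35.3
```

View pics/w7z.png

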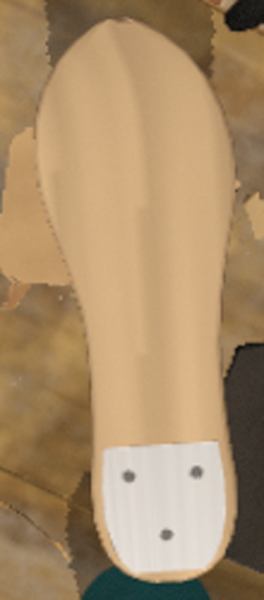

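The last's waist midpoint is at about (0.4585, 0.2203), width 42 mm (row 224, cols 297–351), with the axis near −150°. Grasping now.

Run:
```python
from h import *
P=[.4585,.2203]
robot.move_pose([*P,.20],[180,0,-150])
print(robot.line_to([*P,.098],vel=.15,guard=10))
robot.set_gripper(.0); s=robot.observe(); print(s['time'],s['tool_pos'],s['tcp_rot'],s['gripper_width'],s['ft_force'])
cv2.imwrite('pics/w8.png',robot.grab_frame('wrist'))
robot.line_to([*P,.33],vel=.2); s=robot.observe(); print(s['time'],s['gripper_width'],s['ft_force'],s['torque'])
cv2.imwrite('pics/w9.png',robot.grab_frame('wrist')); cv2.imwrite('pics/s9.png',robot.grab_frame('side'))
```

```text
False
13.9417 [0.45886503 0.22053385 0.0988695 ] [-1.79997630e+02  6.59666621e-02 -1.49988715e+02] 0.0414134699525647 [-1.68795747  0.31306644  5.85749988]
15.3 0.041347811036763604 [-0.0131443   0.60170004 -6.48383348] [0.00765791 0.00865299 0.02021255]
```

View pics/w9.png

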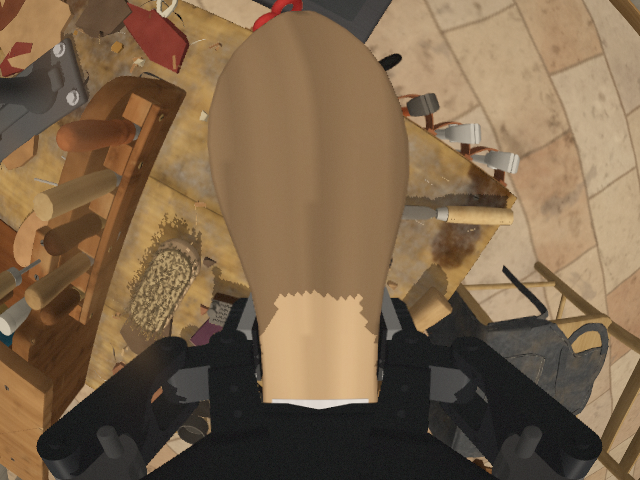

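View pics/s9.png

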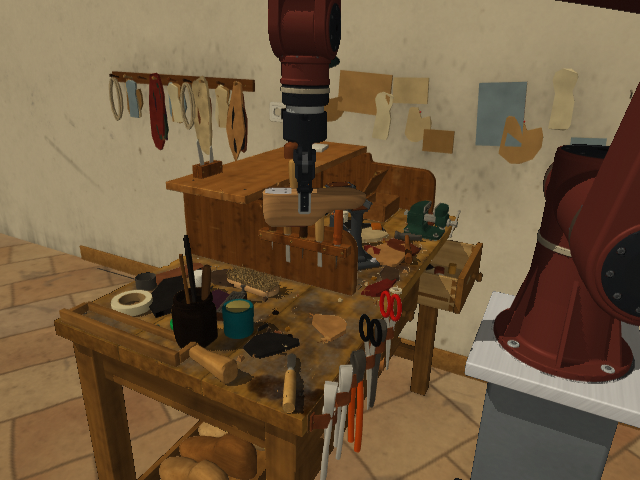

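Run:
```python
from h import *
# wrist cam rel. tool, rebuild w7 camera
s=robot.observe(); C=cam('wrist'); Rt=Ro.from_euler('xyz',s['tcp_rot'],degrees=True).as_matrix()
Rc=C[1].T; pc=-Rc@C[2]; Rrel=Rt.T@Rc; prel=Rt.T@(pc-s['tool_pos'])
def camat(p,e):
    R=Ro.from_euler('xyz',e,degrees=True).as_matrix(); Rw=R@Rrel; o=R@prel+p; return (C[0],Rw.T,-Rw.T@o,C[3])
C7=camat(np.array([0.4582831,0.21662891,0.26009133]),[-179.9917,.00647,-152.5735])
h=onz('wrist',(326,312.5),.052,C7); t=onz('wrist',(303,77),.052,C7); d=t-h
ball=(onz('wrist',(275.4,132),.055,C7)+onz('wrist',(357.9,132),.055,C7))/2
print(h,t,np.linalg.norm(d),np.degrees(np.arctan2(d[1],d[0])), ball, np.degrees(np.arctan2(*(ball-h)[1::-1])))
im=cv2.imread('pics/top0.png');hsv=cv2.cvtColor(im,cv2.COLOR_BGR2HSV)
m=((hsv[...,2]>200)&(hsv[...,1]<130)).astype(np.uint8); m[:,:182]=0;m[:,256:]=0;m[:250]=0;m[342:]=0
m=cv2.morphologyEx(m,cv2.MORPH_OPEN,np.ones((3,3)));n,l,st,ce=cv2.connectedComponentsWithStats(m);k=1+np.argmax(st[1:,4]);m=(l==k)
ys,xs=np.where(m);W=np.array([onz('top',(x,y),.058,cam('top'))[:2] for x,y in zip(xs,ys)])
c=W.mean(0);u,sv,v=np.linalg.svd(W-c,full_matrices=False);a=v[0]; a=a if a[0]<0 else -a
pr=(W-c)@a; print(len(W),c,np.degrees(np.arctan2(a[1],a[0])),pr.min(),pr.max(),'heel',c+a*pr.min())
cv2.imwrite('pics/mt.png',cv2.resize(m[220:350,150:290].astype(np.uint8)*255,None,fx=4,fy=4))
```

```text
[0.52842898 0.25942162 0.052     ] [0.36727269 0.15589921 0.052     ] 0.1915417460090967 -147.28441632979914 [0.39903123 0.18359683 0.055     ] -149.63045235317983
2259 [0.43988011 0.21058316] -147.50781227375342 -0.09656188527284071 0.08819834448246089 heel [0.52132665 0.26245472]
```

View pics/mt.png

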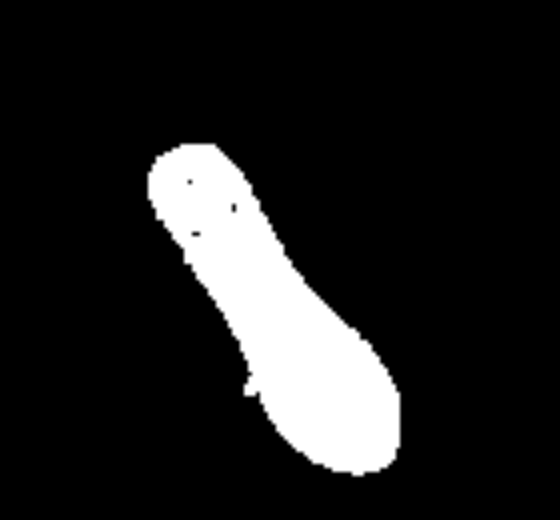

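Run:
```python
from h import *
s=robot.observe(); C=cam('wrist'); p=s['tool_pos']; Rt=Ro.from_euler('xyz',s['tcp_rot'],degrees=True).as_matrix(); print(p)
zs=p[2]-.0989+.056
im=cv2.imread('pics/w9.png')
for n,px in [('tip',(298,10.5)),('ballL',(209,140)),('ballR',(408,140)),('wL',(256,300)),('wR',(380,300)),('pL',(263,380)),('pR',(378,380))]:
    print(n,(Rt.T@(onz('wrist',px,zs,C)-p)*1e3).round(1))
# where would jack be
for yaw in (-38,-40.4,-42): print(robot.ik([*jack(0,.01,.3)],[180,0,yaw]))
```

```text
[0.45809023 0.22019701 0.32870366]
tip [110.7  -6.5  43.1]
ballL [ 71.1 -34.3  43. ]
ballR [70.8 27.1 43.1]
wL [ 16.8 -21.9  42.9]
wR [16.8 20.8 42.9]
pL [-19.  -22.1  42.8]
pR [-19.1  22.8  42.9]
[-3.14330890e+01  9.93764573e-01  1.09332595e-02  8.90171687e+01
  0.00000000e+00 -1.73433089e+02]
[-3.14330890e+01  9.93764573e-01  1.09332595e-02  8.90171687e+01
  0.00000000e+00 -1.71033089e+02]
[-3.14330890e+01  9.93764573e-01  1.09332595e-02  8.90171687e+01
  0.00000000e+00 -1.69433089e+02]
```

Last is held level, with the waist at TCP x≈0. Next: carry it high over the rack to the jack and hover above the jack.

Run:
```python
from h import *
robot.line_to([.458,.22,.42],vel=.25)
T=jack(0,.009,.42)
robot.move_pose(T,[180,0,-41.9])
robot.line_to([T[0],T[1],.30],vel=.15)
s=robot.observe(); print(s['time'],s['tool_pos'],T,s['tcp_rot'],s['gripper_width'],s['ft_force'])
cv2.imwrite('pics/t10.png',robot.grab_frame('top')); cv2.imwrite('pics/s10.png',robot.grab_frame('side')); cv2.imwrite('pics/w10.png',robot.grab_frame('wrist'))
im=cv2.imread('pics/s10.png'); zoom(im,280,130,460,290,4.4,'pics/s10z.png')
```

```text
19.1 [ 0.54399349 -0.18071387  0.30127654] [ 0.54364616 -0.18056692  0.42      ] [-1.79982172e+02 -9.79506852e-02 -4.18991477e+01] 0.04161180209154569 [ 0.0693527  -0.01245035 -4.7419434 ]
```

View pics/s10z.png

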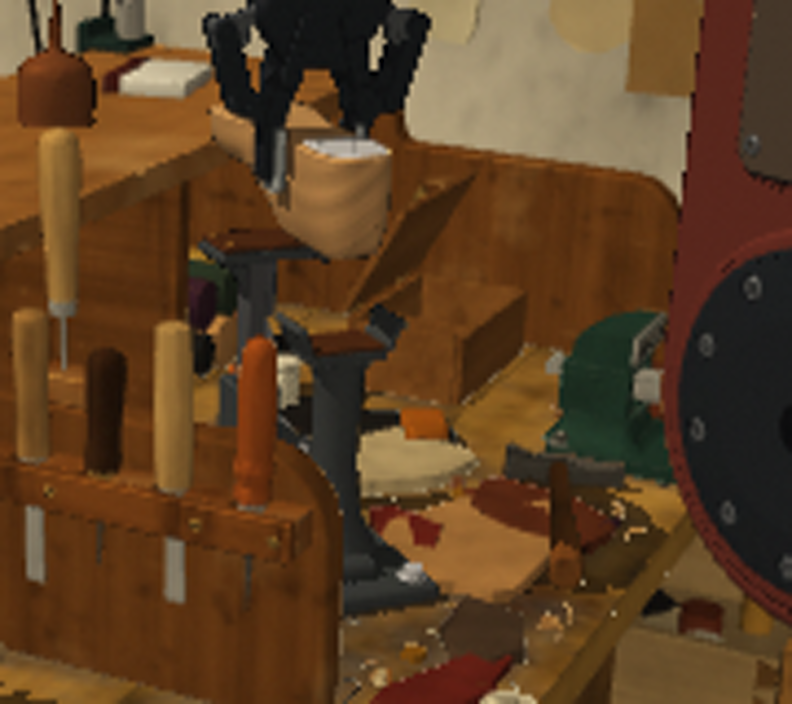

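View pics/w10.png

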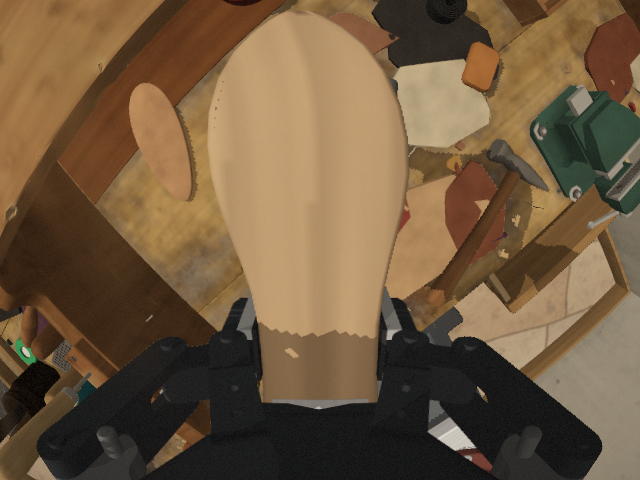

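Run:
```python
from h import *
T=jack(0,.009,.42)
robot.line_to([T[0],T[1],.256],vel=.12)
h=robot.line_to([T[0],T[1],.2455],vel=.03,guard=5); s=robot.observe(); print(h,s['time'],s['tool_pos'],s['ft_force'],s['torque'])
robot.pause(.2); s=robot.observe(); print(s['tool_pos'],s['ft_force'])
cv2.imwrite('pics/s11.png',robot.grab_frame('side')); im=cv2.imread('pics/s11.png'); zoom(im,300,130,440,250,5.6,'pics/s11z.png')
```

```text
True 20.1 [ 0.54445181 -0.18121985  0.24866746] [ 1.52992914 -2.01339546  3.24206508] [-0.13963565 -0.33145063  0.01710377]
[ 0.54447872 -0.18125495  0.24861408] [ 3.40713613 -2.85872114  5.7076741 ]
```

View pics/s11z.png

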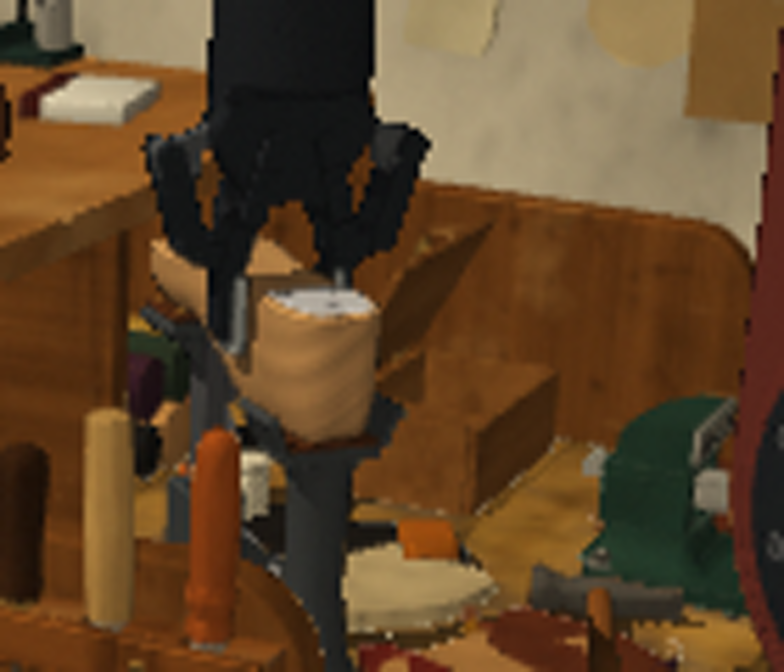

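Run:
```python
from h import *
p=robot.observe()['tool_pos']
robot.set_gripper(.085); s=robot.observe(); print(s['time'],s['ft_force'],s['gripper_width'])
robot.line_to([p[0],p[1],.40],vel=.15)
robot.move_pose([.42,-.02,.42],[180,0,-41.9])
robot.pause(.3); s=robot.observe(); print(s['time'])
for n in('top','side','wrist'): cv2.imwrite(f'pics/{n}12.png',robot.grab_frame(n))
im=cv2.imread('pics/side12.png'); zoom(im,300,130,440,250,5.6,'pics/s12z.png')
im=cv2.imread('pics/top12.png'); zoom(im,340,130,520,280,4.4,'pics/t12z.png')
q=lambda P:((proj('top',P)+.5-[340,130])*4.4).round()
print('exp waist/heel/tip',q(jack(0,.01,.21)),q(jack(0,.085,.21)),q(jack(0,-.1,.2)))
```

```text
20.85 [-0.46261213  0.56847908  0.48309016] 0.08501728001228583
23.15
exp waist/heel/tip [429. 454.] [304. 613.] [604. 229.]
```

View pics/s12z.png

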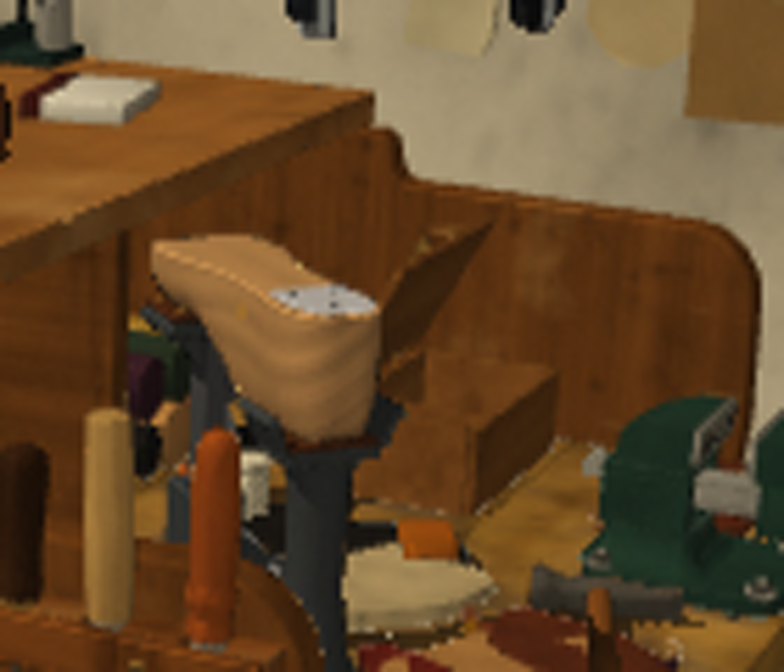

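View pics/t12z.png

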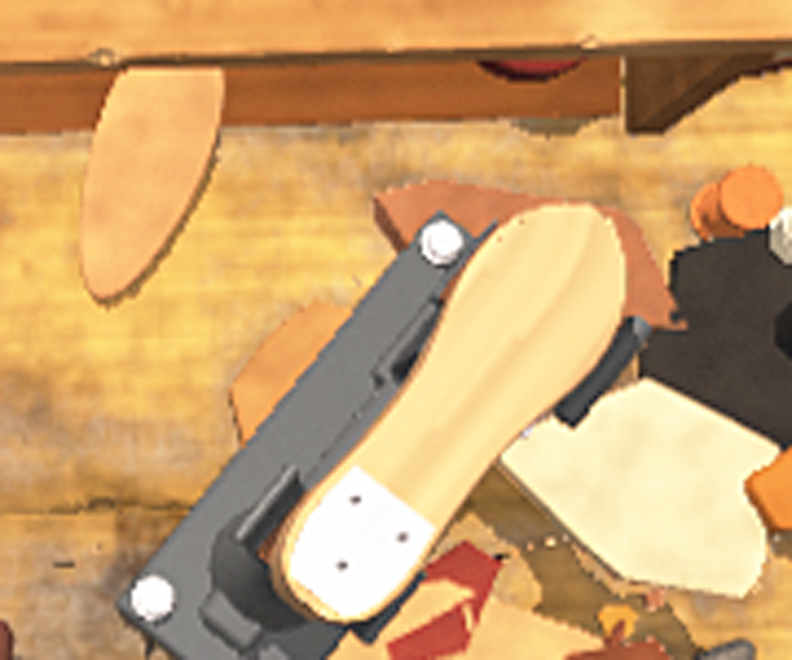

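View pics/wrist12.png

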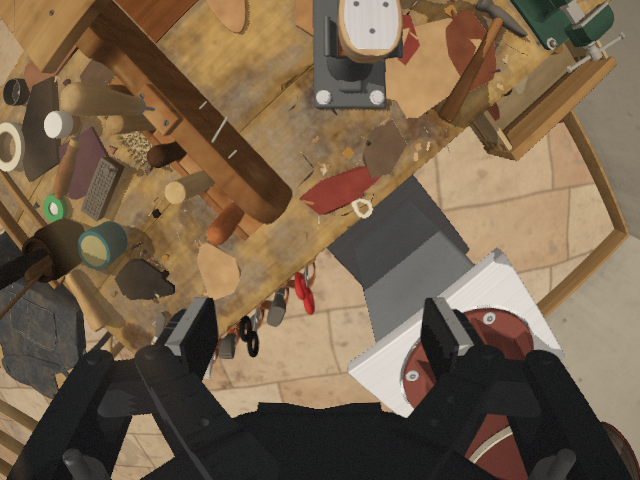

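Run:
```python
from h import *
im=cv2.imread('pics/top12.png');hsv=cv2.cvtColor(im,cv2.COLOR_BGR2HSV)
m=((hsv[...,2]>200)&(hsv[...,1]<130)).astype(np.uint8); b=np.zeros_like(m)
poly=(np.array([[500,195],[615,200],[640,300],[450,590],[370,640],[270,620],[265,540],[400,350]])/4.4+[340,130]).astype(int)
cv2.fillPoly(b,[poly],1); m&=b
m=cv2.morphologyEx(m,cv2.MORPH_OPEN,np.ones((3,3)));n,l,st,ce=cv2.connectedComponentsWithStats(m);k=1+np.argmax(st[1:,4]);m=(l==k)
cv2.imwrite('pics/m12.png',cv2.resize(m[130:280,340:520].astype(np.uint8)*255,None,fx=4,fy=4))
Ct=cam('top')
ys,xs=np.where(m);W=np.array([onz('top',(x,y),.208,Ct)[:2] for x,y in zip(xs,ys)])
c=W.mean(0);a=np.linalg.svd(W-c,full_matrices=False)[2][0];a=a if a[0]>0 else -a
pr=(W-c)@a; print(len(W),np.degrees(np.arctan2(a[1],a[0])),pr.min(),pr.max())
R=np.array([[np.cos(JY),np.sin(JY)],[-np.sin(JY),np.cos(JY)]]); J=(W-JC)@R.T*1e3
for y in range(-100,90,12):
    k=abs(J[:,1]-y)<2
    if k.any(): print(y,J[k,0].min().round(1),J[k,0].max().round(1),((J[k,0].min()+J[k,0].max())/2).round(1))
print('y range',J[:,1].min(),J[:,1].max())
```

```text
3224 -39.33222837791193 -0.0938998700374601 0.08911853064500583
-100 -2.4 13.8 5.7
-88 -18.3 24.3 3.0
-76 -22.8 30.4 3.8
-64 -26.3 31.8 2.7
-52 -27.2 30.8 1.8
-40 -25.9 29.5 1.8
-28 -31.1 25.3 -2.9
-16 -33.0 23.0 -5.0
-4 -29.7 22.3 -3.7
8 -20.0 21.1 0.5
20 -20.0 21.7 0.8
32 -20.9 21.7 0.4
44 -22.8 24.0 0.6
56 -21.5 24.6 1.5
68 -20.2 21.1 0.4
80 -10.8 12.0 0.6
y range -101.75461216039838 81.20504605722496
```

View pics/m12.png

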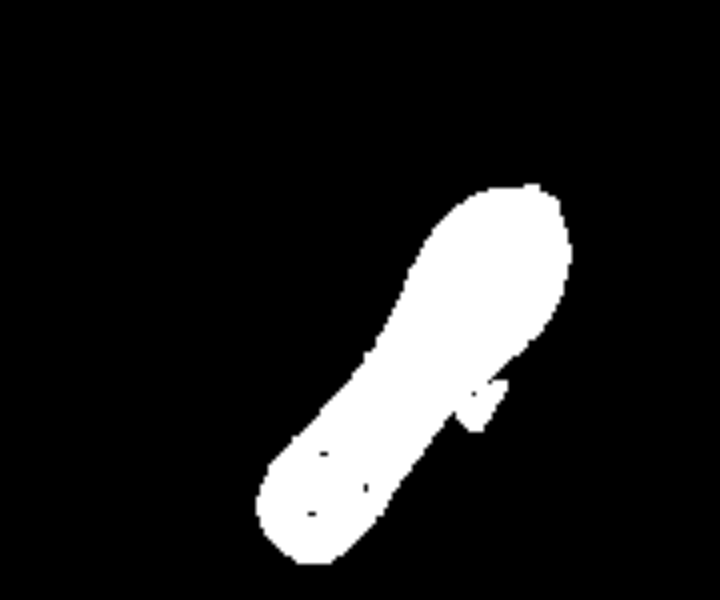

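Last sits within about 0.5 mm sideways and 3 mm lengthwise of the ideal placing, axis −39.3° (ideal −40.4°). It did not shift on release. Handing in.

Run:
```python
from h import *
a=cv2.imread('pics/t6.png');b=robot.grab_frame('top')
for n,(x0,y0,x1,y1) in dict(hammer=(420,272,522,335),brush=(250,145,290,232),tin=(165,213,208,250)).items(): print(n,cv2.absdiff(a,b)[y0:y1,x0:x1].mean())
robot.job_done(); print(robot.observe()['time'])
```

```text
hammer 16.927637721755367
brush 5.9238505747126435
tin 4.88874921433061
the job is handed in; nothing more can be done
the job is handed in; nothing more can be done
```

```bash
python3 -c "
import cv2,numpy as np
a=cv2.imread('pics/top0.png');b=cv2.imread('pics/top12.png')
cv2.imwrite('pics/cmp.png',np.vstack([cv2.resize(i[265:340,400:530],None,fx=4,fy=4) for i in(a,b)]))"
```

```text
(no output)
```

View pics/cmp.png

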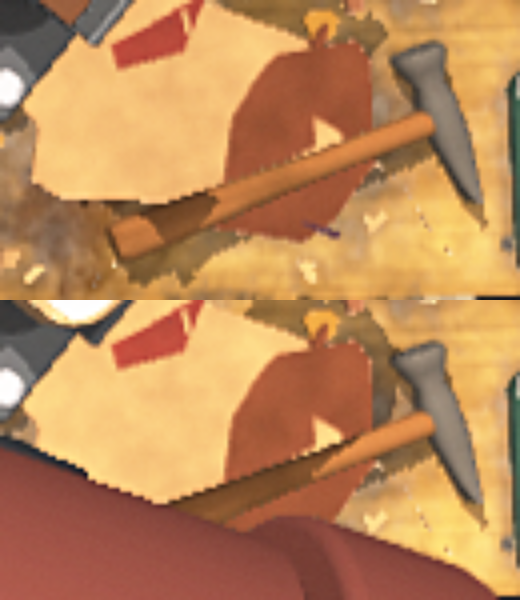

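The jack is set up and the last is laid on it, sole up and level. I handed the job in at about 23 s of the 56 s allowed, with the arm clear of everything.

- **Toe rest:** I pushed it up by the lip from the 0.020 notch to about 0.051 and let it sink. The lip left the fingers 17–20 mm above where I first touched it, and the wrist view fits a reading of 0.039, which is the wanted notch.
- **Last:** I gripped it at the waist and lowered it until it touched down 0.3 mm from the expected height, then let go.
    - **Position:** The last top view puts it about 0.5 mm off sideways, about 3 mm towards the toe rest along the jack, and about 1° off in direction.
    - **Level:** The side view showed it level and no different after release.
- **Hammer, brush and tin:** My final picture comparison against a mid-job view gave small differences for the brush and tin (about 5–6) and a larger one for the hammer (17). Looking at the pictures, the arm and its shadow cover part of the hammer in the last one. The part still in view is where it was at the start.
- **Check that disagreed:** The jack's base bolts put its middle about 5 mm further towards the toe rest than the two pads did. I went by the pads, moved 1 mm towards the toe rest because the wrist view hinted that way.

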